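Peel the top kit tray off a sticky stack and hold it out

ROBOT

A 6-joint arm with a two-finger parallel gripper is mounted at the origin on the work surface. World frame = base frame: x ahead of the robot, y to its left, z up, the work surface at z = 0. Lengths are in m, angles in rad, forces in N, time in s.
With the tool pointing down it reaches from about 0.275 to 0.85 m from the base axis. Payload 5.2 kg.
Tool frame: the origin (TCP) lies at the very end of the fingers, on their centre line; the grasp point (between the pads) lies 19 mm behind it; z points along the fingers, y is the direction in which the jaws open and shut (so a half turn about z gives the same grasp; the last joint's range is limited). The gripper opens to 85 mm and grips with 20 to 120 N. Pads are 22 mm wide; open, the fingers measure 114 mm over their backs; the gripper's body (76 mm by 85 mm) begins 54 mm behind the grasp point. The pads swing forward as they close: fully open they stand 13 mm farther back than shut.
Start: joints at [1.072, 0.259, 1.535, -0, 1.348, -0.203], TCP at [0.16, 0.526, 0.231] pointing down, gripper open.
Joint ranges: [-3.14, 3.14], [-0.91, 2.08], [0.19, 2.58], [-1.22, 4.36], [0.22, 2.71], [-3.12, 3.12]. Speed limits (rad/s): [2.57, 2.57, 3.14, 3.14, 3.14, 3.14].

INTERFACE

Orientations are given as a 3x3 rotation matrix whose columns are the frame's x, y, z axes.
In Python, from plant import get_obs, snapshot, camera_params, job_done gives the robot as it stands.
- The arm moves only by the tool drive_tool, never from a script. Its argument "motion" is a list of rows, each a list of 7 numbers: the shift along the world's x, y, z in mm, then the turn, a rotation vector about the world's x, y, z in rad, then the opening in per cent of the stroke, from 0 (shut) to 100 (fully open). A call has 1 to 20 rows; each row is the pose to reach, as a shift and turn from the pose commanded when the call began; what a row does not reach only later rows make up. A row lasts 1/8 s, in which the tool goes at most 62.5 mm and 10.7 degrees, less where a joint would pass 70% of its speed; a pose out of reach is approached as far as the arm can. A call with a gripper value outside its range is refused whole. The fingers move at their own pace and stop on an object; "newtons" is the grip in N (left out, the last holds). Time passes only in rows, so rows that repeat a pose let the fingers close. It gives the time, the measured TCP pose, the force and the opening at its end, in the units of the state.
- get_obs(): the state, without advancing time (a new reading comes with each control period).
- snapshot(name): name is "side" or "top"; returns (picture, depth): 480x640x3 uint8, red, green, blue; 480x640 float32, m along the optical axis (not along the pixel's ray), 0 where there is no reading.
- camera_params(name): a dict with "K" (3x3 intrinsics, pixels), "dist_coeffs" ([k1, k2, p1, p2, k3] as OpenCV has them; the pictures are not rectified), "rvec" (rotation vector, rad) and "tvec" (3), from world to camera coordinates, as OpenCV has them. Camera axes: x right, y down, z forward; pixel columns grow to the right and rows downward; lengths in m; the calibration is good to about 2 mm. A picture is of the moment at which its call begins. camera_params takes no time and is no camera call.
- job_done(): hands the job in, once; it reports no verdict.
The state is a dict: "clock": time; "joint_pos": joint angles; "qvel": joint speeds; "joint_torque": joint torques, N m; "position": TCP position; "tcp_rot": TCP orientation; "wrist_force": force on the tool from outside, world axes, zero at the start; "moment": the same for the moment, N m; "gripper_width": opening from 0.0 (shut) to 1.0 (fully open).
Only numpy, scipy, OpenCV 4.12 (cv2) and the standard library are available. Lean on these libraries where they do the work, as an engineer would, in place of code of your own. Each camera call takes 0.05 s, during which the arm holds its last target. There are 200 camera calls.

TASK

Take the steel hold-down weight out of the top tray of the nested stack and set it down gently, standing upright and wholly on the rubber mat. The nested trays cling together, so then peel only the top tray off by tilting it up from one corner while the opposite corner is still down, leaving the trays below standing where they are and the glue bottle and tape roll undisturbed. Finish still holding that tray in the gripper, level and still, centred over the mat with its underside about 16 cm above the bench.

Things in the scene. Friction and masses are not known exactly. Their poses are not given: they have to be found in the camera images.
- tray: top tray of the stack, grey rigid plastic, 0.19 kg: 180 (x) x 140 (y) mm, 34 mm tall, corners cut at 45 degrees over 45 mm of each side. Upright walls 4 mm thick from 14 mm up to the rim at 34 mm, flush with the trays below; inside, a 7 mm wide ledge at 14 mm height, then the floor, 4 mm thick. A 10 mm skirt below the wall nests with 3 mm play. Origin: centre of the underside, z up
- lower_stack: three trays of the same shape stuck into one loose piece of 0.62 kg, 82 mm tall, standing on the bench. Origin: centre of its underside, axes as the tray's. The top tray's underside sits 72 mm and its rim 106 mm above this origin. The top tray clings to it: a sprung nib in each corner wall grips the skirt; lifted level, all four hold at once
- weight: turned steel hold-down weight, 0.3 to 0.5 kg, standing on the top tray's floor near its middle: foot 44 mm across and 30 mm high, neck 18 mm across, on top a round knob 24 mm across from 46 to 66 mm height (clear above the tray's rim). Origin: centre of its underside, z up
- mat: square black rubber mat fixed to the bench, 200 x 200 mm, 3 mm thick. Origin: centre of its underside, so its top is 3 mm above; x and y along its sides
- glue: small amber glue bottle with a white cap, 32 mm across and 85 mm tall, standing beyond the work; leave alone. Origin: centre of its underside
- tape: roll of pale tape lying flat, 84 mm across, 24 mm high; leave alone. Origin: centre of its underside
- corner0 (a point): point on the top tray's rim, mid-thickness and middle of the 45-degree corner wall on its (+x, +y) corner: +66, +46, 34 mm from the tray's origin; diagonally across from corner2. The corner wall is 63 mm long, 20 mm of it free outside above a 4 mm groove. The nib under it holds 1 to 2 N and lets go some 5 mm up
- corner1 (a point): point on the top tray's rim, mid-thickness and middle of the 45-degree corner wall on its (-x, +y) corner: -66, +46, 34 mm from the tray's origin; diagonally across from corner3. The corner wall is 63 mm long, 20 mm of it free outside above a 4 mm groove. The nib under it holds 1 to 2 N and lets go some 5 mm up
- corner2 (a point): point on the top tray's rim, mid-thickness and middle of the 45-degree corner wall on its (-x, -y) corner: -66, -46, 34 mm from the tray's origin; diagonally across from corner0. The corner wall is 63 mm long, 20 mm of it free outside above a 4 mm groove. The nib under it holds 1 to 2 N and lets go some 5 mm up
- corner3 (a point): point on the top tray's rim, mid-thickness and middle of the 45-degree corner wall on its (+x, -y) corner: +66, -46, 34 mm from the tray's origin; diagonally across from corner1. The corner wall is 63 mm long, 20 mm of it free outside above a 4 mm groove. The nib under it holds 1 to 2 N and lets go some 5 mm up
There are look-alikes about, which are no part of the job. There is more than one size of the lower_stack; the job needs the smallest.

How it is judged:
By the outcome, as a careful person would: the job done as asked, in the order asked, and still so for the second after the job is handed in, while the arm keeps its last pose, push and grip.
It also fails if it takes over 58 s, if anything falls off the work surface, if the arm or the gripper's body presses on something with over 40 N, if the wrist force passes 120 N, or if a joint passes its speed limit or range.

## Working session

There is one attempt and no reset: what is moved stays moved. The work goes in short steps, Python scripts to look and compute and a tool call to move; the robot and the scene stay as the last step left them, time stands still between calls to the robot, and variables do not carry over. Pictures are saved under pics/ and viewed, about 8 in all and at most 12, crops included, and the job is handed in when it is done.

Besides the shell and the picture viewer there is one more tool, called after "Emit:" as name(argument=value, ...), one argument or row to a line, values as JSON. drive_tool: Moves the arm, as the interface text tells. Its arguments: {"type":"object","properties":{"motion":{"type":"array","items":{"type":"array","items":{"type":"number"}}},"newtons":{"type":"number"}},"required":["motion"]}

```bash
ls; mkdir -p pics
cat > h.py <<'E'
import numpy as np, cv2
from plant import *
def cam(n):
    p=camera_params(n);K=np.array(p["K"],float);d=np.array(p["dist_coeffs"],float)
    R=cv2.Rodrigues(np.array(p["rvec"],float))[0];t=np.array(p["tvec"],float).ravel()
    return K,d,R,t
def ray(n,uv):
    K,d,R,t=cam(n)
    q=cv2.undistortPoints(np.array(uv,float).reshape(-1,1,2),K,d).reshape(-1,2)
    return -R.T@t,(np.c_[q,np.ones(len(q))])@R   # origin, dirs with depth 1
def onplane(n,uv,z):
    o,v=ray(n,uv); return o+v*((z-o[2])/v[:,2])[:,None]
def cloud(n,depth,uv):
    o,v=ray(n,uv); uv=np.array(uv,int).reshape(-1,2)
    return o+v*depth[uv[:,1],uv[:,0]][:,None]
def proj(n,X):
    K,d,R,t=cam(n); return cv2.projectPoints(np.array(X,float).reshape(-1,1,3),R,t,K,d)[0].reshape(-1,2)
E
python3 - <<'E'
from h import *
for n in("side","top"):
    p,d=snapshot(n); np.savez(f"{n}0.npz",p=p,d=d); cv2.imwrite(f"pics/{n}0.png",p[:,:,::-1])
    K,dd,R,t=cam(n); print(n,-R.T@t,R[2],K[0,0],(d>0).mean())
E
```

```text
pics
side [-0.14704561 -0.70648399  0.69159229] [ 0.56521372  0.63967815 -0.52090816] 482.3488863806637 0.9959342447916667
top [0.45956942 0.01558646 1.1954676 ] [ 0.06830304 -0.00477161 -0.99765321] 512.075780090465 0.9960123697916666
```

View pics/top0.png

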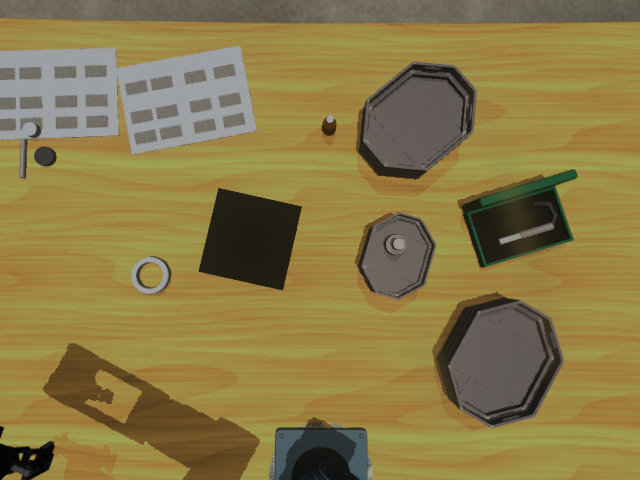

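View pics/side0.png

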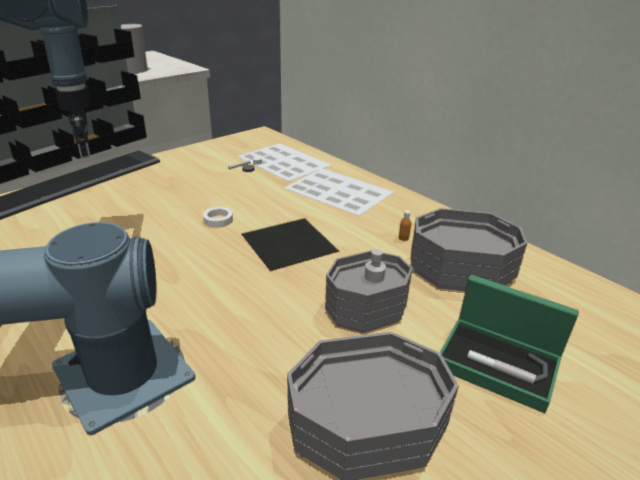

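The top view shows three grey octagonal stacks: (416,120) large, (500,360) large, and (397,255) small with the weight. The small one fits on size and on holding the weight. The mat is at (250,239), the tape at (150,275) and the glue at (329,126).

```bash
cat > m.py <<'E'
from h import *
f=np.load("top0.npz");p,d=f["p"],f["d"]
v,u=np.mgrid[0:480,0:640]; uv=np.c_[u.ravel(),v.ravel()]
C=cloud("top",d,uv).reshape(480,640,3); Z=C[:,:,2]
def reg(m,x0,x1,y0,y1):
    k=np.zeros_like(m); k[y0:y1,x0:x1]=m[y0:y1,x0:x1]; return k
print("zs rim", np.percentile(Z[200:310,345:445],[5,25,50,75,90,95,99,100]).round(4))
# rim + interior (exclude knob heights by filling)
m=reg(Z>0.094,340,450,200,312)
c=max(cv2.findContours(m.astype(np.uint8),0,cv2.CHAIN_APPROX_NONE)[0],key=cv2.contourArea)[:,0]
P=onplane("top",c,0.106)[:,:2]
hull=cv2.convexHull((P*1000).astype(np.float32))
r=cv2.minAreaRect(hull); print("rect",r)
print("area", cv2.contourArea(hull), "expect",180*140-2*45*45)
ap=cv2.approxPolyDP(hull,8,True)[:,0]; print("poly",ap.round(0).tolist())
k=reg(Z>0.125,340,450,200,312); q=C[k]; print("knob n",k.sum(),"z",np.percentile(q[:,2],[50,95]))
kt=k&(Z>np.percentile(q[:,2],95)-0.006); cc=cv2.minEnclosingCircle(np.c_[u[kt],v[kt]].astype(np.float32)); print(cc, onplane("top",[cc[0]],np.median(Z[kt])), C[kt].mean(0),np.median(Z[kt]))
g=p.astype(int).max(2)<60; g=reg(g,190,310,180,300)
c=max(cv2.findContours(g.astype(np.uint8),0,cv2.CHAIN_APPROX_NONE)[0],key=cv2.contourArea)[:,0]
M=onplane("top",c,0.003)[:,:2]; print("mat",cv2.minAreaRect((M*1000).astype(np.float32)))
for n,a in(("glue",(318,342,110,140)),("tape",(125,178,250,300))):
    k=reg(Z>0.012,*a); print(n,k.sum(),C[k].min(0).round(3),C[k].max(0).round(3))
cr=p[190:320,330:470,::-1]; cv2.imwrite("pics/crop.png",cv2.resize(cr,None,fx=5,fy=4.6 if 0 else 4.5,interpolation=cv2.INTER_CUBIC))
E
python3 m.py
```

```text
zs rim [-2.0000e-03  7.0000e-04  4.0000e-03  7.8000e-02  9.0400e-02  1.0720e-01
  1.4190e-01  1.1955e+00]
rect ((488.9349365234375, -160.36764526367188), (141.13766479492188, 179.7254638671875), 73.75920104980469)
area 21159.677399194217 expect 21150
poly [[581.0, -166.0], [549.0, -106.0], [470.0, -82.0], [411.0, -111.0], [396.0, -158.0], [426.0, -215.0], [509.0, -239.0], [568.0, -208.0]]
knob n 166 z [0.14362332 1.1954676 ]
((399.0, 251.5), 67.57413482666016) [[0.45956942 0.01558646 1.1954676 ]] [0.45956942 0.01558646 1.1954676 ] 1.195467601427164
mat ((528.9705200195312, 167.2191619873047), (199.60231018066406, 199.904296875), 77.78565216064453)
glue 217 [ 0.46  -0.029  0.014] [0.8   0.016 1.195]
tape 642 [0.403 0.016 0.012] [0.485 0.432 1.195]
```

View pics/crop.png

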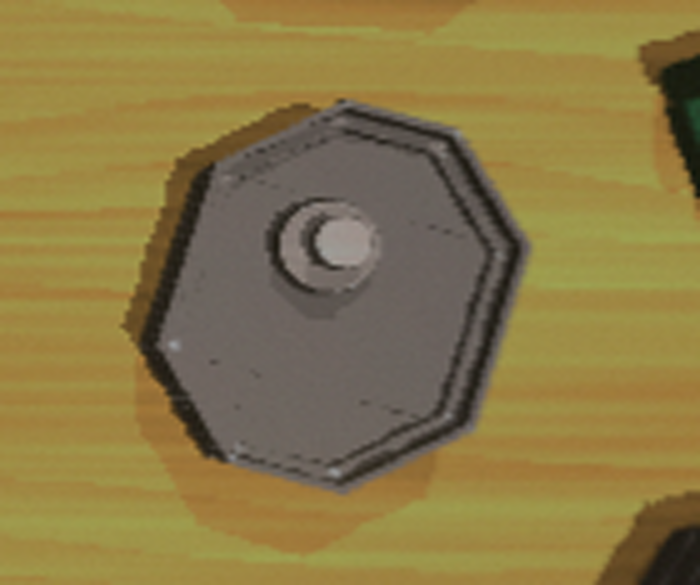

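The crop shows the small stack, rim 180 x 141 mm, with the weight's knob at full-image pixel about (398,244). It matches the described size, so this is the stack to use. Next I'll locate the knob and read the robot's state.

```bash
cat >> h.py <<'E'
def seg(n,d,lo,hi,box):
    v,u=np.mgrid[0:480,0:640]; uv=np.c_[u.ravel(),v.ravel()]
    C=cloud(n,d,uv).reshape(480,640,3); m=(d>0)&(C[...,2]>lo)&(C[...,2]<hi)
    k=np.zeros_like(m);x0,x1,y0,y1=box;k[y0:y1,x0:x1]=m[y0:y1,x0:x1]; return k,C
E
python3 - <<'E'
from h import *
f=np.load("top0.npz");d=f["d"]
k,C=seg("top",d,.130,.16,(340,450,200,312))
v,u=np.nonzero(k); print(k.sum(), np.median(C[k][:,2]))
c=cv2.minEnclosingCircle(np.c_[u,v].astype(np.float32)); print("top knob",c,onplane("top",[c[0],(u.mean(),v.mean())],.142), "diam mm",2*c[1]/512*1053)
# centroid of pixels near 0.142
f=np.load("side0.npz");ds=f["d"]
k,C=seg("side",ds,.118,.16,(330,420,230,300)); q=C[k]; print("side",k.sum(),q.min(0),q.max(0),q.mean(0))
k,C=seg("side",ds,.139,.16,(330,420,230,300)); print("side top face",C[k].mean(0),k.sum())
# glue, tape
for n,a in(("glue",(318,342,110,140)),("tape",(125,178,250,300))):
    k,C=seg("top",d,.012,.1,a); print(n,C[k].min(0).round(3),C[k].max(0).round(3))
o=get_obs(); print(o)
E
```

```text
114 0.14224987924838195
top knob ((397.688232421875, 243.42941284179688), 5.90118408203125) [[ 0.5119451  -0.154377    0.142     ]
 [ 0.5117991  -0.15425951  0.142     ]] diam mm 24.273229837417603
side 156 [ 0.50035415 -0.17079145  0.11803081] [ 0.68124692 -0.13116693  0.14480791] [ 0.51488532 -0.16117381  0.13499946]
side top face [ 0.51191111 -0.15964736  0.14241839] 68
glue [ 0.773 -0.029  0.014] [0.8   0.001 0.09 ]
tape [0.403 0.347 0.012] [0.485 0.432 0.031]
{'clock': 0.1, 'joint_pos': array([ 1.07218147e+00,  2.59275092e-01,  1.53600209e+00, -2.01538504e-05,
        1.34800164e+00, -2.02789351e-01]), 'qvel': array([-5.57038357e-04, -5.24290942e-04, -1.95919153e-03, -5.93994966e-04,
       -1.63051675e-03,  5.59514174e-05]), 'joint_torque': array([ 1.53270161e-03, -4.46966743e+01, -2.91249186e+01, -4.54352412e-04,
        6.22541760e-03,  3.79298751e-05]), 'position': array([0.16008115, 0.52567678, 0.23054374]), 'tcp_rot': array([[-9.56562985e-01,  2.91524671e-01, -7.89076463e-04],
       [ 2.91525563e-01,  9.56561877e-01, -1.49026483e-03],
       [ 3.20351498e-04, -1.65556813e-03, -9.99998578e-01]]), 'wrist_force': array([-0.53696245,  0.29381638, -0.39828231]), 'moment': array([ 0.02741772, -0.01829111, -0.01020357]), 'gripper_width': 1.0030771610123284}
```

Emit:
drive_tool(
  motion=[
    [7,-14,0,0,0,0.02,60],
    [21,-41,0,0,0,0.05,60],
    [42,-82,0,0,0,0.1,60],
    [67,-130,0,0,0,0.15,60],
    [92,-177,0,0,0,0.2,60],
    [117,-226,0,0,0,0.26,60],
    [144,-280,0,0,0,0.32,60],
    [171,-333,0,0,0,0.38,60],
    [198,-386,0,0,0,0.45,60],
    [226,-440,0,0,0,0.52,60],
    [254,-494,0,0,0,0.58,60],
    [282,-548,0,0,0,0.65,60],
    [310,-600,0,0,0,0.7,60],
    [331,-641,0,0,0,0.76,60],
    [345,-668,0,0,0,0.79,60],
    [352,-681,0,0,0,0.8,60],
    [352,-681,0,0,0,0.8,60],
    [352,-681,0,0,0,0.8,60],
  ],
  newtons=50,
)

```text
clock: 2.35
position: [0.5117, -0.1536, 0.2312]
tcp_rot: [[-0.875, -0.484, -0.001], [-0.484, 0.875, 0.001], [0.0, 0.001, -1.0]]
wrist_force: [0.1, 0.3, -1.0]
gripper_width: 0.603
```

Run:
```python
from h import *
# side-view rim check: points of the rim polygon from top, projected in both pictures
f=np.load("side0.npz");p,d=f["p"],f["d"]
o=np.array([.4889,-.1604]);th=np.radians(-16.24);R=np.array([[np.cos(th),-np.sin(th)],[np.sin(th),np.cos(th)]])
oc=np.array([[90,25],[45,70],[-45,70],[-90,25],[-90,-25],[-45,-70],[45,-70],[90,-25]])/1000
W=np.c_[oc@R.T+o,np.full(8,.106)]
im=p[:,:,::-1].copy(); uv=proj("side",W)
big=cv2.resize(im[235:345,310:430],None,fx=5,fy=5,interpolation=cv2.INTER_CUBIC)
cv2.polylines(big,[((uv-[310,235]+.5)*5).astype(int)],True,(0,255,255),1)
cv2.circle(big,tuple(((proj("side",[[.512,-.1545,.142]])[0]-[310,235]+.5)*5).astype(int)),4,(0,0,255),-1)
cv2.imwrite("pics/sidechk.png",big)
s,_=snapshot("side"); t,dt=snapshot("top"); np.savez("top1.npz",p=t,d=dt)
both=np.vstack([s[100:380,200:520],t[130:330,280:600]])[:,:,::-1]
cv2.imwrite("pics/over.png",np.hstack([cv2.resize(s[150:350,260:500,::-1],(480,400)),big[:400, :]][:1]))
```

```text
(no output)
```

View pics/sidechk.png

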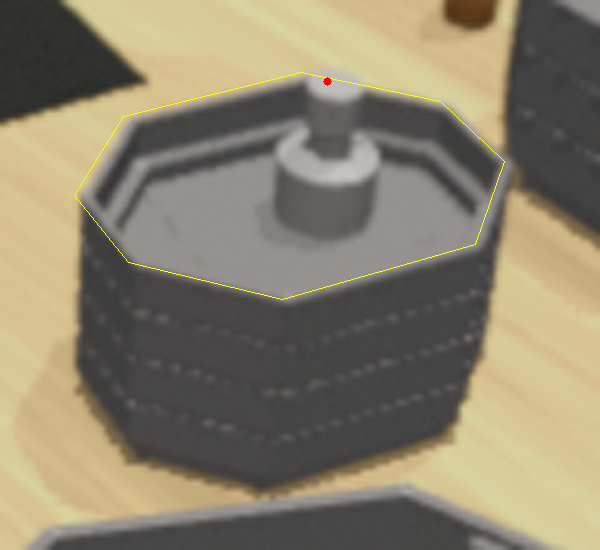

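View pics/over.png

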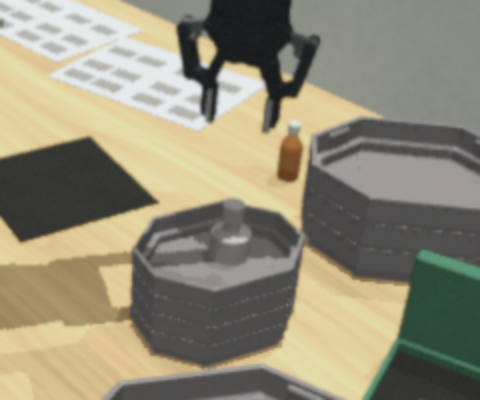

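The projected rim matches the side view within about 1 px. The knob sits about 2–3 mm toward −y of the top-only estimate, well within the jaw opening. Descending to grasp the knob.

Emit:
drive_tool(
  motion=[
    [0,-1,-15,0,0,0,60],
    [0,-2,-45,0,0,0,60],
    [0,-2,-75,0,0,0,60],
    [0,-2,-100,0,0,0,60],
    [0,-2,-114,0,0,0,60],
    [0,-2,-119,0,0,0,60],
    [0,-2,-119,0,0,0,60],
    [0,-2,-119,0,0,0,40],
    [0,-2,-119,0,0,0,25],
    [0,-2,-119,0,0,0,15],
    [0,-2,-119,0,0,0,15],
    [0,-2,-119,0,0,0,15],
    [0,-2,-119,0,0,0,15],
  ],
  newtons=50,
)

```text
clock: 4.08
position: [0.513, -0.1573, 0.1133]
tcp_rot: [[-0.876, -0.483, 0.002], [-0.483, 0.876, -0.001], [-0.001, -0.002, -1.0]]
wrist_force: [-0.4, -0.2, 7.3]
gripper_width: 0.263
```

Emit:
drive_tool(
  motion=[
    [0,0,3,0,0,0,15],
    [0,0,10,0,0,0,15],
    [0,0,20,0,0,0,15],
    [0,0,35,0,0,0,15],
    [0,0,55,0,0,0,15],
    [0,0,70,0,0,0,15],
    [0,0,75,0,0,0,15],
    [0,0,75,0,0,0,15],
    [0,0,75,0,0,0,15],
  ],
)

```text
clock: 5.2
position: [0.5118, -0.1566, 0.1866]
tcp_rot: [[-0.876, -0.483, -0.001], [-0.483, 0.876, 0.001], [0.001, 0.001, -1.0]]
wrist_force: [-0.4, -0.2, -3.2]
gripper_width: 0.261
```

Run:
```python
from h import *
s,_=snapshot("side"); cv2.imwrite("pics/lift.png",cv2.resize(s[120:360,260:500,::-1],(600,600)))
```

```text
(no output)
```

View pics/lift.png

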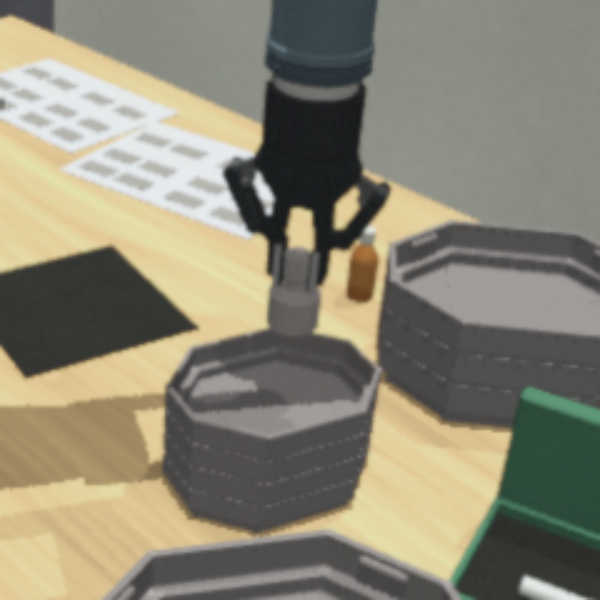

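The weight is held upright and clear of the tray, and the stack hasn't moved. Carrying it to the mat.

Emit:
drive_tool(
  motion=[
    [1,10,0,0,0,0,15],
    [2,35,0,0,0,0,15],
    [4,72,0,0,0,0,15],
    [6,115,0,0,0,0,15],
    [8,160,0,0,0,0,15],
    [11,205,0,0,0,0,15],
    [13,248,0,0,0,0,15],
    [15,285,0,0,0,0,15],
    [17,312,-8,0,0,0,15],
    [17,322,-25,0,0,0,15],
    [17,324,-50,0,0,0,15],
    [17,324,-80,0,0,0,15],
    [17,324,-108,0,0,0,15],
    [17,324,-126,0,0,0,15],
    [17,324,-135,0,0,0,15],
    [17,324,-138,0,0,0,15],
    [17,324,-138,0,0,0,15],
    [17,324,-138,0,0,0,15],
  ],
)

```text
clock: 7.5
position: [0.5299, 0.1672, 0.0501]
tcp_rot: [[-0.876, -0.483, 0.002], [-0.483, 0.876, 0.0], [-0.001, -0.001, -1.0]]
wrist_force: [0.1, 0.0, -3.3]
gripper_width: 0.266
```

Emit:
drive_tool(
  motion=[
    [0,0,-2,0,0,0,15],
    [0,0,-4,0,0,0,15],
    [0,0,-6,0,0,0,15],
    [0,0,-7,0,0,0,15],
    [0,0,-7.5,0,0,0,15],
    [0,0,-8,0,0,0,15],
    [0,0,-8,0,0,0,15],
  ],
)

```text
clock: 8.38
position: [0.5293, 0.1671, 0.0413]
tcp_rot: [[-0.876, -0.483, -0.0], [-0.483, 0.876, 0.0], [0.0, 0.0, -1.0]]
wrist_force: [0.8, -0.3, -3.1]
gripper_width: 0.262
```

Emit:
drive_tool(
  motion=[
    [0,0,-0.5,0,0,0,15],
    [0,0,-1,0,0,0,15],
    [0,0,-1,0,0,0,15],
  ],
)

```text
clock: 8.75
position: [0.5294, 0.1671, 0.0404]
tcp_rot: [[-0.876, -0.483, 0.0], [-0.483, 0.876, -0.0], [-0.0, -0.0, -1.0]]
wrist_force: [-0.7, -0.4, -2.1]
gripper_width: 0.262
```

Emit:
drive_tool(
  motion=[
    [0,0,-0.4,0,0,0,15],
    [0,0,-0.8,0,0,0,15],
    [0,0,-0.8,0,0,0,15],
  ],
)

```text
clock: 9.12
position: [0.5295, 0.1671, 0.0403]
tcp_rot: [[-0.876, -0.483, 0.001], [-0.483, 0.876, 0.0], [-0.001, -0.0, -1.0]]
wrist_force: [-2.3, -0.4, 6.6]
gripper_width: 0.262
```

Contact made, so I'm releasing.

Emit:
drive_tool(
  motion=[
    [0,0,0.5,0,0,0,28],
    [0,0,0.5,0,0,0,32],
    [0,0,0.5,0,0,0,40],
    [0,0,0.5,0,0,0,50],
    [0,0,0.5,0,0,0,60],
    [0,0,0.5,0,0,0,65],
    [0,0,5,0,0,0,65],
    [0,0,25,0,0,0,65],
    [0,0,55,0,0,0,65],
    [0,0,90,0,0,0,65],
    [0,0,120,0,0,0,65],
    [0,0,135,0,0,0,65],
    [0,0,140,0,0,0,65],
    [0,0,140,0,0,0,65],
  ],
)

```text
clock: 10.88
position: [0.5289, 0.1671, 0.1788]
tcp_rot: [[-0.876, -0.483, -0.001], [-0.483, 0.876, -0.0], [0.001, 0.0, -1.0]]
wrist_force: [-0.3, -0.6, 0.5]
gripper_width: 0.651
```

Run:
```python
from h import *
o=get_obs(); print(o["position"],o["wrist_force"],o["joint_pos"])
s,d=snapshot("side"); t,dt=snapshot("top")
k,C=seg("side",d,.02,.09,(240,340,180,270)); q=C[k]; print("weight side",k.sum(),q.min(0),q.max(0))
k,C=seg("side",d,.060,.09,(240,340,180,270)); print("knob top",C[k].mean(0),k.sum())
k,C=seg("top",dt,.094,.115,(340,450,200,312))
c=max(cv2.findContours(k.astype(np.uint8),0,cv2.CHAIN_APPROX_NONE)[0],key=lambda c:len(c))[:,0]
P=(onplane("top",c,.106)[:,:2]*1000).astype(np.float32); print("tray",cv2.minAreaRect(cv2.convexHull(P)))
cv2.imwrite("pics/set.png",np.hstack([cv2.resize(s[140:380,230:430,::-1],(400,480)),cv2.resize(t[180:300,190:290,::-1],(400,480))]))
```

```text
[0.52890108 0.1670751  0.17883834] [-0.28758057 -0.59760728  0.5294654 ] [ 1.04856355e-01  3.07936943e-01  1.60060135e+00  1.15583465e-06
  1.23413081e+00 -1.97011243e+00]
weight side 289 [ 0.45495602 -0.09993537  0.02023473] [0.5488704  0.18655567 0.08987418]
knob top [0.51222462 0.09829261 0.07293004] 79
tray ((488.8638916015625, -160.611083984375), (140.83450317382812, 179.6924285888672), 73.64152526855469)
```

View pics/set.png

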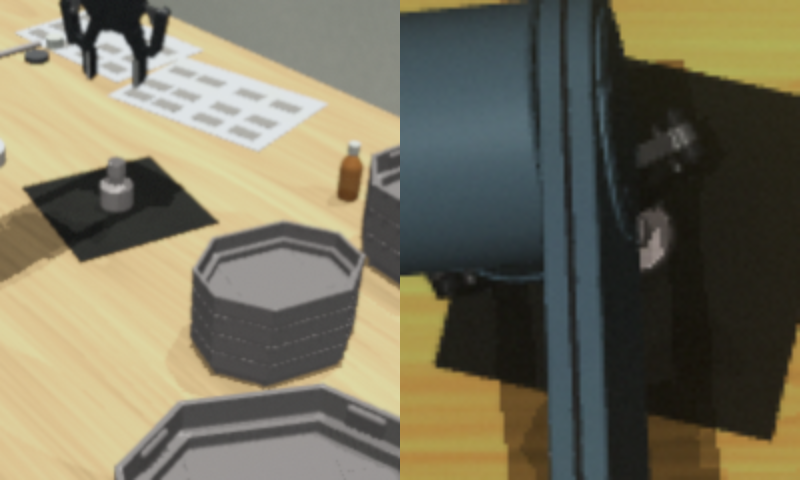

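The weight stands upright at the mat centre (left panel about (117,190)) and the stack hasn't shifted: centre (488.9, −160.6). Going to the corner facing the mat (corner at about (439.5, −99.7)).

Emit:
drive_tool(
  motion=[
    [-3,-9,0,0,0,0,50],
    [-11,-34,0,0,0,0,40],
    [-24,-72,0,0,0,0,35],
    [-39,-117,0,0,0,0,32],
    [-54,-162,0,0,0,0,32],
    [-68,-204,0,0,0,0,32],
    [-80,-238,0,0,0,0,32],
    [-87,-259,-5,0,0,0,32],
    [-89,-266,-20,0,0,0,32],
    [-89.4,-266.8,-40,0,0,0,32],
    [-89.4,-266.8,-53,0,0,0,32],
    [-89.4,-266.8,-57,0,0,0,32],
    [-89.4,-266.8,-57,0,0,0,32],
    [-89.4,-266.8,-57,0,0,0,32],
  ],
)

```text
clock: 12.72
position: [0.4404, -0.0997, 0.123]
tcp_rot: [[-0.875, -0.483, 0.001], [-0.483, 0.875, -0.0], [-0.001, -0.001, -1.0]]
wrist_force: [-0.1, 1.1, -0.3]
gripper_width: 0.316
```

Run:
```python
from h import *
o=get_obs(); print(o["position"],o["wrist_force"],o["joint_pos"])
s,d=snapshot("side"); cv2.imwrite("pics/pre.png",cv2.resize(s[200:340,290:430,::-1],(600,600),interpolation=cv2.INTER_CUBIC))
```

```text
[ 0.44036536 -0.0997356   0.12304606] [-0.10393392  1.06138059 -0.28833062] [-4.70651745e-01  1.91565490e-01  1.91467507e+00 -1.19977013e-06
  1.03425535e+00 -2.54603198e+00]
```

View pics/pre.png

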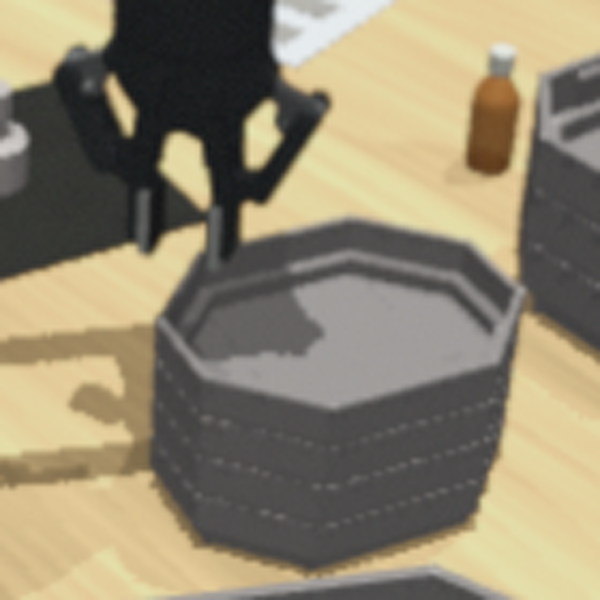

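The fingers straddle the corner wall, inner tip over the ledge and outer tip outside. Descending, then closing in stages.

Emit:
drive_tool(
  motion=[
    [0,0,-6,0,0,0,32],
    [0,0,-16,0,0,0,32],
    [0,0,-26,0,0,0,32],
    [0,0,-31,0,0,0,30],
    [0,0,-33,0,0,0,24],
    [0,0,-33,0,0,0,18],
    [0,0,-33,0,0,0,14],
    [0,0,-33,0,0,0,12],
    [0,0,-33,0,0,0,12],
  ],
  newtons=20,
)

```text
clock: 13.9
position: [0.44, -0.0997, 0.0897]
tcp_rot: [[-0.876, -0.483, 0.0], [-0.483, 0.876, -0.0], [-0.0, -0.0, -1.0]]
wrist_force: [-0.2, -0.5, 0.2]
gripper_width: 0.119
```

Emit:
drive_tool(
  motion=[
    [0,0,0,0,0,0,10.5],
    [0,0,0,0,0,0,9],
    [0,0,0,0,0,0,9],
  ],
)

```text
clock: 14.28
position: [0.4399, -0.0997, 0.0895]
tcp_rot: [[-0.876, -0.483, -0.0], [-0.483, 0.876, -0.0], [0.0, -0.0, -1.0]]
wrist_force: [-0.7, -0.4, 0.9]
gripper_width: 0.089
```

Emit:
drive_tool(
  motion=[
    [0,0,0,0,0,0,8],
    [0,0,0,0,0,0,7],
    [0,0,0,0,0,0,7],
  ],
)

```text
clock: 14.65
position: [0.4399, -0.0997, 0.0895]
tcp_rot: [[-0.876, -0.483, 0.0], [-0.483, 0.876, -0.0], [-0.0, -0.0, -1.0]]
wrist_force: [0.3, -0.4, 0.2]
gripper_width: 0.073
```

Centred within about 1 mm. Closing fully.

Emit:
drive_tool(
  motion=[
    [0,0,0,0,0,0,6],
    [0,0,0,0,0,0,5],
    [0,0,0,0,0,0,4],
    [0,0,0,0,0,0,2],
    [0,0,0,0,0,0,0],
    [0,0,0,0,0,0,0],
    [0,0,0,0,0,0,0],
  ],
  newtons=80,
)

```text
clock: 15.52
position: [0.44, -0.0998, 0.0897]
tcp_rot: [[-0.876, -0.483, 0.0], [-0.483, 0.876, -0.0], [-0.0, -0.0, -1.0]]
wrist_force: [-1.9, 0.2, 5.4]
gripper_width: 0.02
```

Gripped. Now tilting about the opposite corner.

Emit:
drive_tool(
  motion=[
    [0,0,1.6,0.008,0.006,0,0],
    [0.1,-0.1,3.2,0.016,0.013,0,0],
    [0.2,-0.2,4.8,0.023,0.019,0,0],
    [0.3,-0.3,6.4,0.031,0.025,0,0],
    [0.4,-0.5,8,0.039,0.031,0,0],
    [0.5,-0.6,9.7,0.047,0.038,0,0],
    [0.7,-0.9,12.8,0.062,0.05,0,0],
    [1,-1.2,16,0.078,0.063,0,0],
    [1,-1.2,16,0.078,0.063,0,0],
  ],
)

```text
clock: 16.65
position: [0.4409, -0.101, 0.1056]
tcp_rot: [[-0.875, -0.48, -0.063], [-0.483, 0.872, 0.079], [0.018, 0.099, -0.995]]
wrist_force: [-2.3, 0.1, 0.6]
gripper_width: 0.022
```

Run:
```python
from h import *
s,d=snapshot("side"); cv2.imwrite("pics/tilt.png",cv2.resize(s[200:340,290:430,::-1],(600,600),interpolation=cv2.INTER_CUBIC))
```

```text
(no output)
```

View pics/tilt.png

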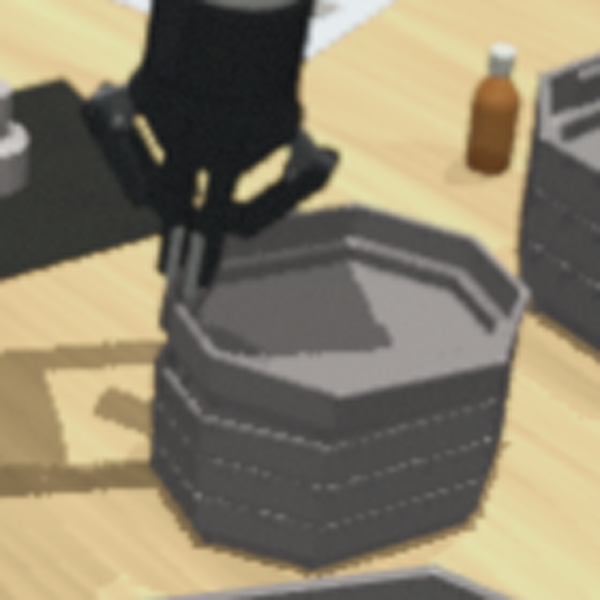

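The held corner is up while the opposite corner (about (520,290)) is still down, and the lower trays haven't moved. I'll tilt a little further, then lift clear.

Emit:
drive_tool(
  motion=[
    [0.3,-0.4,3.2,0.016,0.013,0,0],
    [0.7,-0.9,6.4,0.031,0.025,0,0],
    [1.1,-1.3,9.5,0.047,0.038,0,0],
    [1.1,-1.3,9.5,0.047,0.038,0,0],
    [1.1,-1.3,11,0.047,0.038,0,0],
    [1.1,-1.3,13,0.047,0.038,0,0],
    [1.1,-1.3,15,0.047,0.038,0,0],
    [1.1,-1.3,17,0.047,0.038,0,0],
    [1.1,-1.3,20,0.047,0.038,0,0],
    [1.1,-1.3,25,0.047,0.038,0,0],
    [1.1,-1.3,33,0.047,0.038,0,0],
    [1.1,-1.3,42,0.047,0.038,0,0],
    [1.1,-1.3,45,0.047,0.038,0,0],
    [1.1,-1.3,45,0.047,0.038,0,0],
  ],
)

```text
clock: 18.45
position: [0.4422, -0.1023, 0.1508]
tcp_rot: [[-0.874, -0.475, -0.1], [-0.485, 0.866, 0.124], [0.028, 0.157, -0.987]]
wrist_force: [1.6, 0.8, -2.6]
gripper_width: 0.023
```

Run:
```python
from h import *
o=get_obs(); print(o["wrist_force"],o["moment"])
s,d=snapshot("side"); cv2.imwrite("pics/lifted.png",cv2.resize(s[180:340,290:430,::-1],(525,600),interpolation=cv2.INTER_CUBIC))
```

```text
[ 1.55112501  0.8337277  -2.60974691] [ 0.03616184 -0.05735666 -0.00066616]
```

View pics/lifted.png

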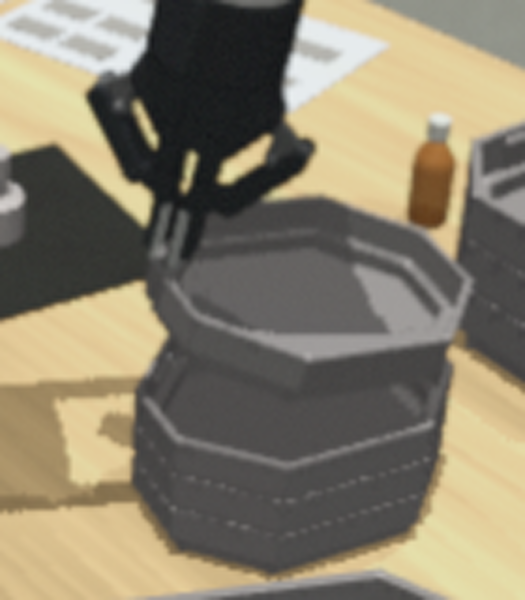

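The tray is peeled free and the lower stack stands. Raising, levelling and carrying it over the mat.

Emit:
drive_tool(
  motion=[
    [0,0,6,0,0,0,0],
    [0,0,18,-0.015,-0.012,0,0],
    [0,0,27,-0.04,-0.032,0,0],
    [0,3,27,-0.07,-0.056,0,0],
    [1,14,27,-0.095,-0.076,0,0],
    [4,36,27,-0.115,-0.092,0,0],
    [7,68,27,-0.125,-0.1,0,0],
    [11,105,27,-0.125,-0.1,0,0],
    [16,145,27,-0.125,-0.1,0,0],
    [20,185,27,-0.125,-0.1,0,0],
    [25,225,27,-0.125,-0.1,0,0],
    [29,262,27,-0.125,-0.1,0,0],
    [32,294,27,-0.125,-0.1,0,0],
    [34.5,315,27,-0.125,-0.1,0,0],
    [36,326,27,-0.125,-0.1,0,0],
    [36.4,331,27,-0.125,-0.1,0,0],
    [36.4,331,27,-0.125,-0.1,0,0],
    [36.4,331,27,-0.125,-0.1,0,0],
    [36.4,331,27,-0.125,-0.1,0,0],
  ],
)

```text
clock: 20.88
position: [0.4785, 0.2282, 0.1776]
tcp_rot: [[-0.876, -0.482, -0.001], [-0.482, 0.876, -0.0], [0.001, 0.0, -1.0]]
wrist_force: [-0.2, 0.6, -2.2]
gripper_width: 0.023
```

Run:
```python
from h import *
s,d=snapshot("side");t,dt=snapshot("top"); o=get_obs(); print(o["position"],o["qvel"].round(4),o["tcp_rot"].round(4).tolist())
cv2.imwrite("pics/end.png",np.hstack([cv2.resize(s[100:340,180:420,::-1],(480,480)),cv2.resize(t[160:360,180:460,::-1],(320,229)).repeat(1,0) if 0 else cv2.resize(t[160:400,160:320,::-1],(320,480))]))
# fit plane to floor/rim from top & side
for n,D,b in(("top",dt,(180,330,150,330)),("side",d,(200,400,120,300))):
    k,C=seg(n,D,.152,.182,b); q=C[k]; z=q[:,2]
    A=np.c_[q[:,:2]-q[:,:2].mean(0),np.ones(len(q))]; w=np.ones(len(q),bool)
    for _ in range(8):
        x=np.linalg.lstsq(A[w],z[w],rcond=None)[0]; r=z-A@x; w=abs(r)<.002 if _>2 else abs(r-np.median(r))<.006
    print(n,k.sum(),w.sum(),"slopes deg",np.degrees(x[:2]),"z0",x[2],"median",np.median(z))
    k,C=seg(n,D,.145,.205,b); q=C[k]; print(q.min(0),q.max(0))
    hull=cv2.convexHull((C[k][:,:2]*1000).astype(np.float32)); print(cv2.minAreaRect(hull))
k,C=seg("top",dt,.07,.095,(340,450,200,312)); hull=cv2.convexHull((C[k][:,:2]*1000).astype(np.float32)); print("lower",cv2.minAreaRect(hull))
```

```text
[0.47847788 0.2283846  0.17752334] [ 0.0039  0.0019 -0.0027 -0.0002 -0.0009  0.0027] [[-0.876, -0.4824, -0.001], [-0.4824, 0.876, -0.0001], [0.0009, 0.0004, -1.0]]
top 4392 2488 slopes deg [-0.41564166  0.37812818] z0 0.16430601091703928 median 0.16489583988617806
[0.43480474 0.08735814 0.15769958] [0.61920837 0.23868821 0.20142316]
((527.4083862304688, 166.53948974609375), (140.38055419921875, 179.95565795898438), 74.00298309326172)
side 1415 546 slopes deg [-0.10757755  0.20040404] z0 0.1642865550712064 median 0.16718298235569606
[0.43427957 0.08282849 0.15887701] [0.62075931 0.241729   0.20480077]
((527.9795532226562, 162.07400512695312), (146.05117797851562, 182.00469970703125), 74.97078704833984)
lower ((488.79229736328125, -160.9544677734375), (139.72743225097656, 179.8843994140625), 73.62205505371094)
```

View pics/end.png

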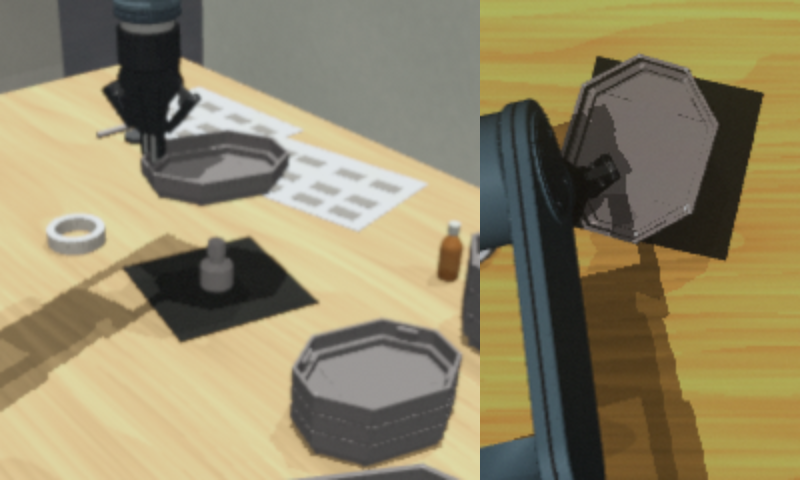

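The tray is centred within about 1.5 mm, level within 0.6°, with its underside at about 160 mm. I'll hold half a second to settle, then hand in.

Emit:
drive_tool(
  motion=[
    [1,0,0,0,0,0,0],
    [1,0,0,0,0,0,0],
    [1,0,0,0,0,0,0],
    [1,0,0,0,0,0,0],
    [1,0,0,0,0,0,0],
  ],
)

```text
clock: 21.6
position: [0.4794, 0.2289, 0.1775]
tcp_rot: [[-0.876, -0.483, -0.001], [-0.483, 0.876, 0.0], [0.001, 0.0, -1.0]]
wrist_force: [0.5, 0.8, -1.9]
gripper_width: 0.02
```

```bash
python3 -c "
from plant import *
o=get_obs();print(o['position'],o['qvel'].round(4),o['gripper_width'],o['clock']);print(job_done())"
```

```text
[0.47940028 0.22886275 0.17751259] [-0.0004  0.0002 -0.0001 -0.0012 -0.0006 -0.0004] 0.019640568295024256 21.6
the job is handed in; nothing more can be done
None
```

The job is done and handed in at 21.6 s. I set the weight down upright at the mat centre and peeled the top tray off by tilting up the corner nearest the mat. It was handed in held in the gripper, level and still, over the mat.

**Last checks:**
- **Tray position:** its underside is at about 160 mm. Its centre was about 1.5 mm from the mat centre in the top view, and I then shifted it 1 mm closer.
- **Level:** the top and side views gave a tilt of about 0.6° and 0.2°.
- **Lower stack:** it is unmoved, within 0.5 mm of where it started.
- **Weight, glue and tape:** in the last picture the weight stands upright on the mat, and the glue and tape look undisturbed. I did not measure those two again.

**Disagreements:**
- **Cameras:** the two cameras differ by about 2–4 mm in y. The top view read 166.5 mm for the tray's centre and the side view about 162 mm. I trusted the top view, corrected with what the weight grasp showed.
- **Gripper opening:** it reads about 2 mm too small on known sizes.

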